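# Set out three pads and hold the cuff clamp open

### The arm

A 6-joint arm with a two-finger parallel gripper is mounted at the origin on the work surface. World frame = base frame: x ahead of the robot, y to its left, z up, the work surface at z = 0. Lengths are in m, angles in rad, forces in N, time in s.
With the tool pointing down it reaches from about 0.375 to 0.9 m from the base axis. Payload 3.1 kg.
Tool frame: the origin (TCP) lies between the finger pads; the fingertips stand 8 mm ahead of it and the grasp point (between the pads) lies 11 mm behind it; z points along the fingers, y is the line along which they close (so a half turn about z gives the same grasp; the last joint's range is limited). The gripper opens to 87 mm and grips with 3 to 60 N. Pads are 19 mm wide; open, the fingers measure 117 mm over their backs; the gripper's body (75 mm by 190 mm) begins 51 mm behind the grasp point.
Start: joints at [0.961, 0.527, 1.433, -0, 1.181, -0.178], TCP at [0.262, 0.568, 0.201] pointing down, gripper open.
Joint ranges: [-3.08, 3.08], [-0.75, 2.2], [0.22, 2.44], [-1.43, 4.57], [0, 2.65], [-2.85, 2.85]. Speed limits (rad/s): [2.79, 2.79, 3.14, 3.14, 3.14, 3.14].

### API

Orientations are given as a unit quaternion [x, y, z, w].
In Python, from rig import robot, vision, job gives the robot as it stands.
- The arm moves only by the shell command python3 -m handwheel 'ROWS' [OPENING] [FORCE]. ROWS is JSON, a list of rows, each a list of 4 numbers: the shift along the tool's x, y, z as a fraction of full scale, then the turn about the tool's z as a fraction of full scale. A call has 1 to 20 rows; each row is the pose to reach, as a shift and turn from the pose commanded when the call began, along the tool's axes at that moment, turning the shorter way round; what a row does not reach only later rows make up. Full scale, the value 1, is 300 mm for a shift and 2 pi rad for a turn. A row lasts 1/12 s, in which the tool goes at most 41.7 mm and 7.16 degrees, less where a joint would pass 70% of its speed; a pose out of reach is approached as far as the arm can. A call with a number of a shift or a turn outside -1 to 1 is refused whole. A call with a gripper value outside its range is refused whole. OPENING is the opening in per cent of the stroke, from 0 (shut) to 100 (fully open), set as the call begins (- or left out, the last holds). The fingers move at their own pace and stop on an object; FORCE is the grip in N (left out, the last holds). Time passes only in rows, so rows that repeat a pose let the fingers close. It gives the time, the measured TCP pose, the force, the opening and the grip force at its end, in the units of the state.
- robot.get_obs(): the state, without advancing time (a new reading comes with each control period).
- vision.camera(name): name is "scene" or "top" or "wrist"; returns a dict with "frame" (384x512x3 uint8, red, green, blue), "K" (3x3 intrinsics, pixels), "cam_to_world" (4x4, takes a point from camera to world coordinates); the wrist camera has in their place "hand_eye" (4x4, takes a point from camera to tool coordinates, whose origin is the TCP and whose axes are the flange's). Camera axes: x right, y down, z forward; pixel columns grow to the right and rows downward; lengths in m; the calibration is good to about 2 mm. A picture is of the moment at which its call begins: read the wrist's pose just before it. There is no depth.
- job.hand_in(): hands the job in; it is judged then, once.
Trained networks look in the newest picture that a camera, given by its name, has taken for a name from the list of things; names that differ only in an ending like _2 or _b are one class to them, and where a whole thing is asked for, a point or a joint stands for the part that bears it (a point fixed in the world has none). Each returns a list of dicts, best first, with "conf" (0 to 1); they miss things now and then, are a little off and sometimes report something else, mostly with a low value. They report only what shows in the picture. A call takes as long as a camera call. They do not tell look-alikes from the thing itself.
- vision.look_for(camera, label): "point" ([row, column] in pixels, amid what is visible of it).
- vision.outline_of(camera, label): "mask" (384x512 bool, what is visible of it) and "point" ([row, column] in pixels, amid what is visible of it).
The state is a dict: "time": time; "q": joint angles; "joint_velocities": joint speeds; "joint_torque": joint torques, N m; "position": TCP position; "tool_rot": TCP orientation; "ft_force": force on the tool from outside, world axes, zero at the start; "moment": the same for the moment, N m; "grip_width": finger opening in m; "grip_force": force on a finger pad.
Only numpy, scipy, OpenCV 4.12 (cv2) and the standard library are available. Lean on these libraries where they do the work, as an engineer would, in place of code of your own. Each camera call takes 0.05 s, during which the arm holds its last target. There are 200 camera calls.

### The job

I am about to fit new pads in this cuff clamp: put exactly three of the five spare ribbed wooden jaw pads in the tray, leaving the other two pads and everything else where they lie. Then pull the clamp's sprung slide out by its handle until its pointer stands level with the index mark, and keep it there: finish while still holding the handle, because the spring pulls it shut if you let go.

Things in the scene. Friction and masses are not known exactly. Their poses are not given: they have to be found in the camera images.
- unit: white cuff clamp screwed to the table on the robot's left. Base plate 14 high, from x = -200 to +100 and y = -65 to +65 in its frame; its +x end carries a fixed upright jaw (x = 42 to 78, y = -35 to 35, 110 high). Origin on the table under the base; x, y in the plane of the table, z up. The slide comes out along its -x, roughly towards the robot
- clamp_slide (a joint): travel of the clamp's sprung slide in m: 0 = shut against the fixed jaw, grows as it is pulled out along the clamp's -x, end stop at 0.100. The spring pulls it shut again with about 4 N at 0, rising 0.8 N per 10 mm. The slide carries the handle, the pointer and the moving jaw (its face 104 mm to the +x side of the handle's bar, 70 wide, top 108 above the table). At 0 the handle is at x = -90 in the clamp's frame
- handle: upright steel U-handle on the slide: a level round bar 14 thick and 52 long (along the clamp's y) on two posts of the same rod, open below the bar (38 between the posts). Origin between the feet of the posts, on the slide's centre line, 33 above the table; axes as the clamp's
- handle_bar (a point): middle of the handle's level bar (centre of the rod, 85 above the table; 45 of free space below the rod, down to the slide's flat top at 33); axes as the clamp's
- pointer (a point): tip of the slide's pointer: a dark fin (8 thick along x, top 37 above the table) sticking out on the slide's right (-y) side; the point is mid-thickness on its top edge, 37 above the table; moves with the slide; x as the clamp's
- mark: the mark: a dark steel index block, 8 (x) x 16 (y) x 20 high, fixed on the ruled strip along the clamp's right (-y) edge, at a different place each time (45 to 75 mm of pull). Origin at the centre of its underside, 20 above the table; axes as the clamp's. The slide is at the mark when the pointer stands level with it along x (the two, equally thick, in one line). It does not stop the slide, the pointer passes by it
- tray: aluminium open tray fixed to the table, outside 170 (x) x 95 (y) x 30 high, walls and floor 5 thick (inside 160 x 85); origin at the centre of its underside, x along its length, z up. Empty at the start
- pad0: one of five alike spare jaw pads of pale wood, loose on the table: a block 44 (x) x 22 (y) x 14 high with a rib 8 wide (y) and 6 high along the whole of its top (20 high in all), rib upwards; origin at the centre of its underside, x along its length; 30 g or so
- pad1: one of five alike spare jaw pads of pale wood, loose on the table: a block 44 (x) x 22 (y) x 14 high with a rib 8 wide (y) and 6 high along the whole of its top (20 high in all), rib upwards; origin at the centre of its underside, x along its length; 30 g or so
- pad2: one of five alike spare jaw pads of pale wood, loose on the table: a block 44 (x) x 22 (y) x 14 high with a rib 8 wide (y) and 6 high along the whole of its top (20 high in all), rib upwards; origin at the centre of its underside, x along its length; 30 g or so
- pad3: one of five alike spare jaw pads of pale wood, loose on the table: a block 44 (x) x 22 (y) x 14 high with a rib 8 wide (y) and 6 high along the whole of its top (20 high in all), rib upwards; origin at the centre of its underside, x along its length; 30 g or so
- pad4: one of five alike spare jaw pads of pale wood, loose on the table: a block 44 (x) x 22 (y) x 14 high with a rib 8 wide (y) and 6 high along the whole of its top (20 high in all), rib upwards; origin at the centre of its underside, x along its length; 30 g or so
- knob_a: bystander: a round turned knob of pale wood, largest diameter 36, 34 tall, standing among the pads (any of the eight spots there); origin at the centre of its underside
- knob_b: bystander: a round turned knob of pale wood, largest diameter 36, 34 tall, standing among the pads (any of the eight spots there); origin at the centre of its underside
- collar: bystander: steel shaft collar, a ring 36 across with an 18 hole, 16 high, lying among the pads; origin at the centre of its underside
- bottle: bystander: white bottle, 56 across, 120 tall, beyond the tray; origin at the centre of its underside
- brush: bystander: flat brush about 200 long lying beyond the pads, its length along its x
- driver: bystander: screwdriver 130 long lying beyond the tray and the pads
- jar: bystander: glass jar 70 across, 90 tall, far left; origin at the centre of its underside
Things that resemble listed ones, but are neither listed nor needed, are in the scene too. Leave any turquoise look-alike of the pad0 alone. What is shaped like the pad3 but orange is not meant.

How it is judged:
On the way:
1. exactly three pads lie in the tray, let go and at rest, the other two still in their places, and the slide still shut ((((x of pad0 in the frame of tray between -0.08 and 0.08 m and y of pad0 in the frame of tray between -0.0425 and 0.0425 m and z of pad0 in the frame of tray between -0.002 and 0.04 m) and (linear speed of pad0 below 0.03 m/s and contact force between the fingers and pad0 below 0.1 N)) or distance of pad0 from where it was at the start of the episode below 0.04 m) and (((x of pad1 in the frame of tray between -0.08 and 0.08 m and y of pad1 in the frame of tray between -0.0425 and 0.0425 m and z of pad1 in the frame of tray between -0.002 and 0.04 m) and (linear speed of pad1 below 0.03 m/s and contact force between the fingers and pad1 below 0.1 N)) or distance of pad1 from where it was at the start of the episode below 0.04 m) and (((x of pad2 in the frame of tray between -0.08 and 0.08 m and y of pad2 in the frame of tray between -0.0425 and 0.0425 m and z of pad2 in the frame of tray between -0.002 and 0.04 m) and (linear speed of pad2 below 0.03 m/s and contact force between the fingers and pad2 below 0.1 N)) or distance of pad2 from where it was at the start of the episode below 0.04 m) and (((x of pad3 in the frame of tray between -0.08 and 0.08 m and y of pad3 in the frame of tray between -0.0425 and 0.0425 m and z of pad3 in the frame of tray between -0.002 and 0.04 m) and (linear speed of pad3 below 0.03 m/s and contact force between the fingers and pad3 below 0.1 N)) or distance of pad3 from where it was at the start of the episode below 0.04 m) and (((x of pad4 in the frame of tray between -0.08 and 0.08 m and y of pad4 in the frame of tray between -0.0425 and 0.0425 m and z of pad4 in the frame of tray between -0.002 and 0.04 m) and (linear speed of pad4 below 0.03 m/s and contact force between the fingers and pad4 below 0.1 N)) or distance of pad4 from where it was at the start of the episode below 0.04 m) and ((distance of each of pad0, pad1, pad2 from where it was at the start of the episode above 0.04 m and distance of each of pad3, pad4 from where it was at the start of the episode below 0.04 m) or (distance of each of pad0, pad1, pad3 from where it was at the start of the episode above 0.04 m and distance of each of pad2, pad4 from where it was at the start of the episode below 0.04 m) or (distance of each of pad0, pad1, pad4 from where it was at the start of the episode above 0.04 m and distance of each of pad2, pad3 from where it was at the start of the episode below 0.04 m) or (distance of each of pad0, pad2, pad3 from where it was at the start of the episode above 0.04 m and distance of each of pad1, pad4 from where it was at the start of the episode below 0.04 m) or (distance of each of pad0, pad2, pad4 from where it was at the start of the episode above 0.04 m and distance of each of pad1, pad3 from where it was at the start of the episode below 0.04 m) or (distance of each of pad0, pad3, pad4 from where it was at the start of the episode above 0.04 m and distance of each of pad1, pad2 from where it was at the start of the episode below 0.04 m) or (distance of each of pad0, pad4 from where it was at the start of the episode below 0.04 m and distance of each of pad1, pad2, pad3 from where it was at the start of the episode above 0.04 m) or (distance of each of pad0, pad3 from where it was at the start of the episode below 0.04 m and distance of each of pad1, pad2, pad4 from where it was at the start of the episode above 0.04 m) or (distance of each of pad0, pad2 from where it was at the start of the episode below 0.04 m and distance of each of pad1, pad3, pad4 from where it was at the start of the episode above 0.04 m) or (distance of each of pad0, pad1 from where it was at the start of the episode below 0.04 m and distance of each of pad2, pad3, pad4 from where it was at the start of the episode above 0.04 m)) and value of joint clamp_slide below 0.01 m), for 0.2 s.
At the end, for the whole second after the job is handed in: Three pads lie at rest in the tray, let go, the other two within 40 mm of where they began; the pointer is within 6 mm of the mark along the slide, the slide stands still, and the fingers hold the handle against the spring (more than 4 N between them) ((((x of pad0 in the frame of tray between -0.08 and 0.08 m and y of pad0 in the frame of tray between -0.0425 and 0.0425 m and z of pad0 in the frame of tray between -0.002 and 0.04 m) and (linear speed of pad0 below 0.03 m/s and contact force between the fingers and pad0 below 0.1 N)) or distance of pad0 from where it was at the start of the episode below 0.04 m) and (((x of pad1 in the frame of tray between -0.08 and 0.08 m and y of pad1 in the frame of tray between -0.0425 and 0.0425 m and z of pad1 in the frame of tray between -0.002 and 0.04 m) and (linear speed of pad1 below 0.03 m/s and contact force between the fingers and pad1 below 0.1 N)) or distance of pad1 from where it was at the start of the episode below 0.04 m) and (((x of pad2 in the frame of tray between -0.08 and 0.08 m and y of pad2 in the frame of tray between -0.0425 and 0.0425 m and z of pad2 in the frame of tray between -0.002 and 0.04 m) and (linear speed of pad2 below 0.03 m/s and contact force between the fingers and pad2 below 0.1 N)) or distance of pad2 from where it was at the start of the episode below 0.04 m) and (((x of pad3 in the frame of tray between -0.08 and 0.08 m and y of pad3 in the frame of tray between -0.0425 and 0.0425 m and z of pad3 in the frame of tray between -0.002 and 0.04 m) and (linear speed of pad3 below 0.03 m/s and contact force between the fingers and pad3 below 0.1 N)) or distance of pad3 from where it was at the start of the episode below 0.04 m) and (((x of pad4 in the frame of tray between -0.08 and 0.08 m and y of pad4 in the frame of tray between -0.0425 and 0.0425 m and z of pad4 in the frame of tray between -0.002 and 0.04 m) and (linear speed of pad4 below 0.03 m/s and contact force between the fingers and pad4 below 0.1 N)) or distance of pad4 from where it was at the start of the episode below 0.04 m) and ((distance of each of pad0, pad1, pad2 from where it was at the start of the episode above 0.04 m and distance of each of pad3, pad4 from where it was at the start of the episode below 0.04 m) or (distance of each of pad0, pad1, pad3 from where it was at the start of the episode above 0.04 m and distance of each of pad2, pad4 from where it was at the start of the episode below 0.04 m) or (distance of each of pad0, pad1, pad4 from where it was at the start of the episode above 0.04 m and distance of each of pad2, pad3 from where it was at the start of the episode below 0.04 m) or (distance of each of pad0, pad2, pad3 from where it was at the start of the episode above 0.04 m and distance of each of pad1, pad4 from where it was at the start of the episode below 0.04 m) or (distance of each of pad0, pad2, pad4 from where it was at the start of the episode above 0.04 m and distance of each of pad1, pad3 from where it was at the start of the episode below 0.04 m) or (distance of each of pad0, pad3, pad4 from where it was at the start of the episode above 0.04 m and distance of each of pad1, pad2 from where it was at the start of the episode below 0.04 m) or (distance of each of pad0, pad4 from where it was at the start of the episode below 0.04 m and distance of each of pad1, pad2, pad3 from where it was at the start of the episode above 0.04 m) or (distance of each of pad0, pad3 from where it was at the start of the episode below 0.04 m and distance of each of pad1, pad2, pad4 from where it was at the start of the episode above 0.04 m) or (distance of each of pad0, pad2 from where it was at the start of the episode below 0.04 m and distance of each of pad1, pad3, pad4 from where it was at the start of the episode above 0.04 m) or (distance of each of pad0, pad1 from where it was at the start of the episode below 0.04 m and distance of each of pad2, pad3, pad4 from where it was at the start of the episode above 0.04 m)) and x of pointer in the frame of mark between -0.006 and 0.006 m and velocity of joint clamp_slide between -0.01 and 0.01 m/s and contact force between the fingers and handle above 4 N); the arm keeps its last pose, push and grip.
It fails at once if a bystander is moved more than 40 mm (distance of any of knob_a, knob_b, collar, bottle, brush, driver, jar from where it was at the start of the episode above 0.04 m).
It also fails if it takes over 72 s, if anything falls off the work surface, if the arm or the gripper's body presses on something with over 40 N, if the wrist force passes 120 N, or if a joint passes its speed limit or range.

## Working session

There is one attempt and no reset: what is moved stays moved. The work goes in short steps, Python scripts to look and compute and a shell command to move; the robot and the scene stay as the last step left them, time stands still between calls to the robot, and variables do not carry over. Pictures are saved under pics/ and viewed, at most 10 in all, crops included, and the job is handed in when it is done.

```bash
mkdir -p pics; cat > h.py <<'E'
import numpy as np,cv2
from rig import robot,vision,job
from scipy.spatial.transform import Rotation as R
def cam(n):
    o=robot.get_obs(); c=vision.camera(n)
    if n=="wrist":
        T=np.eye(4);T[:3,:3]=R.from_quat(o["tool_rot"]).as_matrix();T[:3,3]=o["position"]
        c["cam_to_world"]=T@c["hand_eye"]
    return c
def ray(c,rc,z):
    d=np.linalg.inv(c["K"])@[rc[1],rc[0],1]; M=c["cam_to_world"]; d=M[:3,:3]@d; o=M[:3,3]
    return o+d*(z-o[2])/d[2]
def proj(c,p):
    M=np.linalg.inv(c["cam_to_world"]);q=c["K"]@(M[:3,:3]@p+M[:3,3]);return q[1]/q[2],q[0]/q[2]
def save(f,im): cv2.imwrite("pics/"+f,im[:,:,::-1])
E
python3 - <<'E'
from h import *
print(robot.get_obs())
for n in("top","scene"):
    c=cam(n); save(n+"0.png",cv2.resize(c["frame"],(768,576))); print(n,c["cam_to_world"][:3,3].round(3))
    for l in("pad0","knob_a","collar","tray","unit","handle","handle_bar","pointer","mark","bottle"):
        r=vision.look_for(n,l)
        for d in r: print(l,round(d["conf"],2),np.round(d["point"]),ray(c,d["point"],.01)[:2].round(3))
E
```

```text
{'time': 0.0, 'q': array([ 9.60508977e-01,  5.28470084e-01,  1.43388866e+00,  1.30814600e-05,
        1.18140835e+00, -1.78505691e-01]), 'joint_velocities': array([-6.38152780e-04,  3.63620585e-04, -4.41510598e-04,  3.79734843e-04,
        4.63443904e-06, -3.71874538e-04]), 'joint_torque': array([-5.11235085e-04, -4.40044892e+01, -1.76596606e+01,  6.34155096e-02,
        5.80683863e-02, -1.70844100e-04]), 'position': array([0.26107687, 0.56700477, 0.19977363]), 'tool_rot': array([ 2.14219968e-01,  9.76784840e-01, -1.00142721e-03, -4.23349002e-04]), 'ft_force': array([0.84854723, 0.02321013, 0.2146007 ]), 'moment': array([-0.04988837,  0.01977223,  0.0284928 ]), 'grip_force': 0.0, 'grip_width': 0.08719004614378972}
top [0.547 0.033 1.15 ]
pad0 0.7 [235. 400.] [ 0.469 -0.328]
pad0 0.66 [231. 366.] [ 0.482 -0.239]
pad0 0.64 [170. 363.] [ 0.648 -0.237]
pad0 0.57 [199. 400.] [ 0.565 -0.334]
pad0 0.48 [222. 427.] [ 0.502 -0.404]
pad0 0.46 [179. 323.] [ 0.625 -0.127]
pad0 0.44 [144. 340.] [ 0.721 -0.177]
knob_a 0.56 [242. 332.] [ 0.454 -0.146]
collar 0.51 [203. 329.] [ 0.56  -0.141]
collar 
[... 206 characters left out ...]
98.] [ 0.557 -0.329]
pointer 0.94 [206. 177.] [0.562 0.272]
bottle 0.66 [123. 260.] [0.784 0.042]
scene [ 1.21  -0.302  1.074]
pad0 0.67 [261. 180.] [ 0.647 -0.229]
pad0 0.61 [250.  95.] [ 0.506 -0.406]
pad0 0.56 [278. 212.] [ 0.728 -0.181]
pad0 0.55 [256. 132.] [ 0.571 -0.329]
pad0 0.54 [223. 121.] [ 0.463 -0.32 ]
pad0 0.46 [239. 209.] [ 0.626 -0.137]
pad0 0.43 [212. 152.] [ 0.474 -0.235]
knob_a 0.45 [229. 164.] [ 0.539 -0.227]
knob_a 0.44 [192. 182.] [ 0.455 -0.135]
tray 0.98 [194. 251.] [0.56  0.026]
unit 0.76 [163. 323.] [0.568 0.26 ]
handle 0.68 [137. 310.] [0.466 0.282]
handle_bar 0.76 [139. 306.] [0.467 0.267]
pointer 0.7 [156. 321.] [0.544 0.271]
bottle 0.96 [244. 299.] [0.758 0.057]
```

View pics/top0.png

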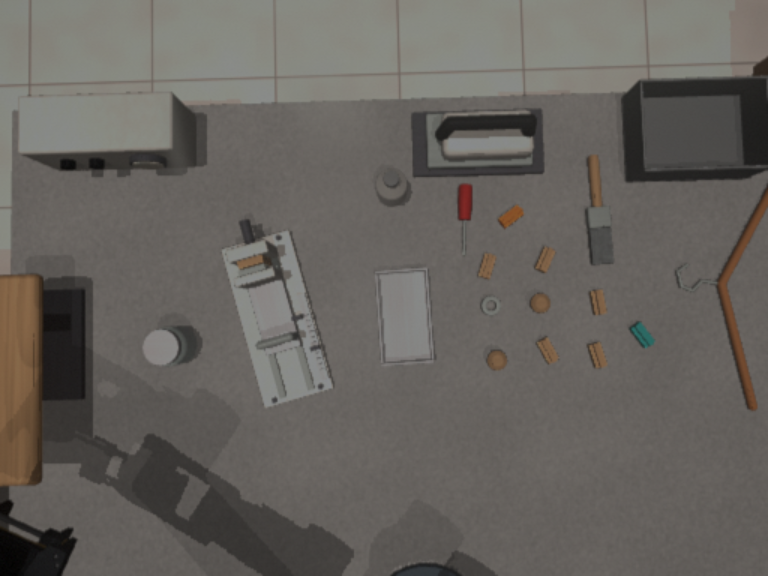

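```bash
python3 - <<'E'
from h import *
c=cam("top"); f=c["frame"]; save("crop0.png",cv2.resize(f[125:265,300:450],(800,747),interpolation=cv2.INTER_CUBIC)[:600]) 
save("crop0.png",cv2.resize(f[130:260,300:450],None,fx=4.6,fy=4.6,interpolation=cv2.INTER_CUBIC))
for d in vision.outline_of("top","pad0"):
    m=d["mask"]; ys,xs=np.nonzero(m)
    (cx,cy),(w,h),a=cv2.minAreaRect(np.c_[xs,ys].astype(np.float32))
    P=np.array([ray(c,(y,x),.014)[:2] for y,x in zip(ys,xs)]);mu=P.mean(0);w_,V=np.linalg.eigh(np.cov((P-mu).T));v=V[:,1]
    print(round(d["conf"],2),(round(cy),round(cx)),len(ys),mu.round(3),"yaw",np.degrees(np.arctan2(v[1],v[0])).round()%180,np.sqrt(12*w_).round(3),f[m].mean(0).round())
E
```

```text
0.71 (236, 398) 119 [ 0.466 -0.321] yaw 20.0 [0.021 0.041] [114.  89.  65.]
0.68 (144, 340) 109 [ 0.721 -0.176] yaw 128.0 [0.018 0.045] [128.  79.  41.]
0.67 (201, 398) 172 [ 0.559 -0.327] yaw 12.0 [0.027 0.045] [108.  86.  67.]
0.62 (223, 428) 167 [ 0.5   -0.403] yaw 37.0 [0.025 0.047] [45. 91. 86.]
0.42 (233, 364) 153 [ 0.477 -0.232] yaw 28.0 [0.024 0.045] [114.  90.  68.]
0.36 (145, 310) 253 [ 0.74  -0.093] yaw 177.0 [0.024 0.109] [103.  46.  43.]
```

View pics/crop0.png

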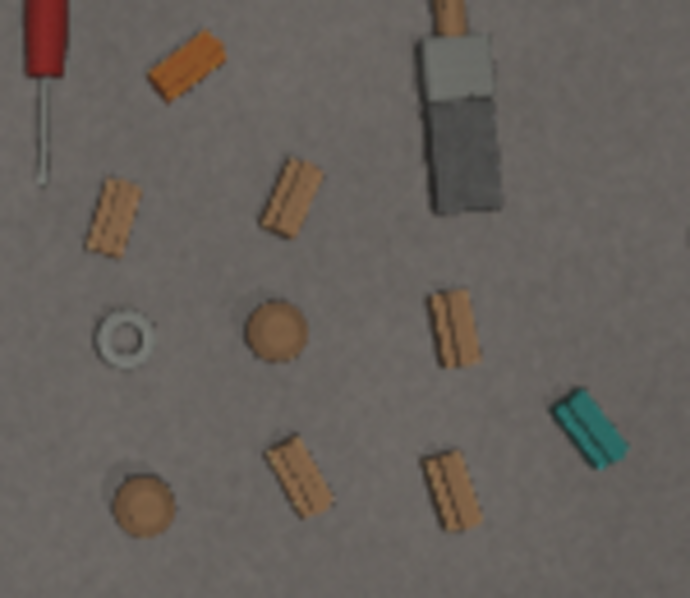

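```bash
cat >> h.py <<'E'
def plan(p,yaw=None):
    """yaw deg: world direction of tool y (mod 180); prints row fractions from present pose"""
    o=robot.get_obs(); M=R.from_quat(o["tool_rot"]).as_matrix(); d=M.T@(np.array(p)-o["position"])
    t=0
    if yaw is not None:
        cur=np.degrees(np.arctan2(M[1,1],M[0,1])); t=-((yaw-cur+90)%180-90)
    print("shift frac",(d/.3).round(4),"turn deg",round(t,1),"frac",round(t/360,4),"rows>=",round(max(np.linalg.norm(d)/.0417,abs(t)/7.16),1),"q6",o["q"][5].round(2))
def blobs(c,z=.014):
    f=c["frame"]; h=cv2.cvtColor(f,cv2.COLOR_RGB2HSV); m=((h[...,0]>7)&(h[...,0]<24)&(h[...,1]>75)).astype(np.uint8)
    n,l,s,ce=cv2.connectedComponentsWithStats(m)
    for i in range(1,n):
        if s[i,4]<60: continue
        ys,xs=np.nonzero(l==i);P=np.array([ray(c,(y,x),z)[:2] for y,x in zip(ys,xs)])
        (a,(w,hh),_)=cv2.minAreaRect((P*1000).astype(np.float32)); mu=P.mean(0)
        w_,V=np.linalg.eigh(np.cov((P-mu).T));v=V[:,1]
        if mu[0]<1 and abs(mu[1])<.6: print(ce[i][::-1].round(),s[i,4],"mean",mu.round(4),"rect",np.round(a,1),np.round((w,hh)),"yaw",(np.degrees(np.arctan2(v[1],v[0]))%180).round(1),"sd",np.sqrt(12*w_).round(3),"hs",h[l==i].mean(0).round())
E
python3 - <<'E'
from h import *
blobs(cam("top")); o=robot.get_obs(); print(vision.camera("wrist")["hand_eye"].round(3)); plan([.5,-.22,.26],90)
E
```

```text
[120. 396.] 235 mean [ 0.7816 -0.3313] rect [ 781.2 -331.3] [95. 19.] yaw 2.3 sd [0.018 0.094] hs [ 14. 108. 109.]
[201. 493.] 961 mean [ 0.5555 -0.5819] rect [ 564. -581.] [ 81. 401.] yaw 174.5 sd [0.073 0.388] hs [ 12. 137.  96.]
[144. 340.] 147 mean [ 0.7201 -0.1764] rect [ 720.4 -177. ] [23. 48.] yaw 125.4 sd [0.023 0.047] hs [ 13. 161. 124.]
[173. 363.] 137 mean [ 0.6397 -0.2351] rect [ 640.3 -235.2] [22. 46.] yaw 154.1 sd [0.022 0.045] hs [ 14. 107. 116.]
[177. 324.] 134 mean [ 0.6307 -0.13  ] rect [ 631. -130.] [22. 45.] yaw 161.3 sd [0.022 0.045] hs [ 14. 106. 119.]
[174. 167.] 106 mean [0.6494 0.2968] rect [650.4 293.3] [17. 60.] yaw 99.6 sd [0.016 0.053] hs [ 14. 104. 115.]
[201. 398.] 139 mean [ 0.5601 -0.3272] rect [ 559.7 -327.1] [44. 23.] yaw 8.3 sd [0.023 0.044] hs [ 14. 106. 113.]
[202. 360.] 130 mean [ 0.5612 -0.2236] rect [ 560.2 -223.8] [32. 33.] yaw 77.3 sd [0.029 0.031] hs [ 14. 108. 108.]
[233. 365.] 135 mean [ 0.4755 -0.2332] rect [ 474.9 -233.4] [45. 22.] yaw 28.1 sd [0.022 0.044] hs [ 14. 107. 118.]
[236. 398.] 139 mean [ 0.4652 -0.3219] rect [ 464.9 -321.7] [44. 22.] yaw 18.1 sd [0.023 0.044] hs [ 15. 107. 114.]
[240. 331.] 133 mean [ 0.4607 -0.1419] rect [ 460.1 -142. ] [32. 32.] yaw 103.1 sd [0.03  0.031] hs [ 14. 106. 108.]
[[ 0.001 -0.964 -0.267  0.073]
 [ 1.     0.001  0.001 -0.001]
 [-0.    -0.267  0.964 -0.184]
 [ 0.     0.     0.     1.   ]]
shift frac [-1.8207 -2.0518 -0.1975] turn deg -24.7 frac -0.0687 rows>= 19.8 q6 -0.18
```

The crop shows the five pale ribbed pads (top image, orig. row,col): A (233,365), B (177,324), C (173,363), D (201,398), E (236,398). The orange one at (144,340) and the turquoise one at (223,428) are look-alikes; the round ones at (202,360) and (240,331) are knobs. I'll take A, B and C.

```bash
python3 - <<'E'
from h import *
plan([.4755,-.2332,.20],118)
E
python3 -m handwheel '[[-0.9,-0.95,0,-0.07],[-0.9,-0.95,0,-0.07],[-0.9,-0.95,0,-0.07],[-0.9,-0.95,0,-0.07],[-0.9,-0.95,0,-0.07],[-0.9,-0.95,0,-0.07],[-0.9,-0.95,0,-0.07],[-0.9,-0.95,0,-0.07],[-0.9,-0.95,0,-0.07],[-0.9,-0.95,0,-0.07],[-0.9,-0.95,0,-0.07],[-0.9,-0.95,0,-0.07]]' 60 15
python3 - <<'E'
from h import *
plan([.4755,-.2332,.15],118)
E
```

```text
shift frac [-1.7649 -2.1259  0.0025] turn deg -52.7 frac -0.1465 rows>= 19.9 q6 -0.18
time: 2.3
position: [0.388, 0.1951, 0.201]
tool_rot: [-0.002, 1.0, 0.0, 0.0]
ft_force: [0.3, 0.4, 0.2]
grip_width: 0.0522
grip_force: 0.0
shift frac [-0.2851 -1.4292  0.1691] turn deg -27.7 frac -0.0771 rows>= 10.6 q6 -1.37
```

```bash
python3 -m handwheel '[[-0.1,-0.7,0,0.423],[-0.1,-0.7,0,0.423],[-0.1,-0.7,0,0.423],[-0.1,-0.7,0,0.423],[-0.1,-0.7,0,0.423],[-0.1,-0.7,0,0.423],[-0.1,-0.7,0,0.423],[-0.1,-0.7,0,0.423],[-0.1,-0.7,0,0.423],[-0.1,-0.7,0,0.423],[-0.285,-1,0.17,0.423],[-0.285,-1,0.17,0.423],[-0.285,-1,0.17,0.423],[-0.285,-1,0.17,0.423],[-0.285,-1,0.17,0.423],[-0.285,-1,0.17,0.423],[-0.285,-1,0.17,0.423],[-0.285,-1,0.17,0.423],[-0.285,-1,0.17,0.423],[-0.285,-1,0.17,0.423]]'
python3 - <<'E'
from h import *
plan([.4755,-.2332,.14],118)
E
```

```text
time: 3.97
position: [0.476, -0.1016, 0.1497]
tool_rot: [0.948, 0.317, 0.0, -0.0]
ft_force: [0.0, 0.9, 0.5]
grip_width: 0.0517
grip_force: 0.0
shift frac [-0.2653  0.3493  0.032 ] turn deg 9.0 frac 0.025 rows>= 3.2 q6 0.48
```

```bash
python3 -m handwheel '[[-0.265,0.35,0.03,0.025],[-0.265,0.35,0.03,0.025],[-0.265,0.35,0.03,0.025],[-0.265,0.35,0.03,0.025],[-0.265,0.35,0.03,0.025],[-0.265,0.35,0.03,0.025]]'
python3 - <<'E'
from h import *
c=cam("wrist"); blobs(c); plan([.4755,-.2332,.011],118)
E
```

```text
time: 4.47
position: [0.4756, -0.2336, 0.1404]
tool_rot: [0.97, 0.244, -0.0, -0.001]
ft_force: [-0.2, 0.3, 0.4]
grip_width: 0.0519
grip_force: 0.0
[  4. 226.] 165 mean [ 0.6121 -0.132 ] rect [ 610.8 -133. ] [10. 21.] yaw 120.5 sd [0.009 0.016] hs [ 14. 122. 153.]
[ 33. 336.] 1284 mean [ 0.6397 -0.2346] rect [ 640.  -234.9] [22. 49.] yaw 154.8 sd [0.022 0.047] hs [ 15. 119. 206.]
[101. 283.] 1081 mean [ 0.5625 -0.2205] rect [ 562.5 -220.4] [35. 35.] yaw 73.6 sd [0.031 0.032] hs [ 14. 124. 177.]
[152. 369.] 1011 mean [ 0.5606 -0.3253] rect [ 560.3 -325.2] [45. 25.] yaw 7.8 sd [0.025 0.044] hs [ 14. 122. 171.]
[152. 164.] 976 mean [ 0.4592 -0.1367] rect [ 459.2 -136.6] [36. 36.] yaw 140.4 sd [0.031 0.033] hs [ 14. 122. 193.]
[180. 253.] 866 mean [ 0.477  -0.2326] rect [ 476.  -233.3] [48. 22.] yaw 27.4 sd [0.022 0.046] hs [ 14. 124. 146.]
[218. 320.] 573 mean [ 0.4741 -0.3194] rect [ 470.  -319.2] [40. 25.] yaw 37.2 sd [0.022 0.036] hs [ 14. 125. 124.]
[267. 146.] 682 mean [ 0.3253 -0.1722] rect [ 326.3 -173.3] [72. 24.] yaw 19.2 sd [0.02  0.074] hs [ 18. 152.  74.]
[267. 360.] 677 mean [ 0.4444 -0.3928] rect [ 444.1 -391.2] [71. 24.] yaw 37.5 sd [0.02  0.074] hs [ 18. 152.  72.]
[313. 335.] 5144 mean [ 0.3779 -0.3999] rect [ 374.2 -387.1] [ 27. 414.] yaw 119.1 sd [0.024 0.405] hs [ 18. 157.  73.]
shift frac [-2.000e-04  2.300e-03  4.314e-01] turn deg 0.3 frac 0.0009 rows>= 3.1 q6 0.41
```

```bash
python3 -m handwheel '[[0,0,0.2,0],[0,0,0.38,0],[0,0,0.43,0],[0,0,0.43,0],[0,0,0.43,0]]'
python3 -m handwheel '[[0,0,0,0],[0,0,0,0],[0,0,0,0],[0,0,0,0],[0,0,0,0]]' 0 15
python3 -m handwheel '[[0,0,-0.13,0],[0,0,-0.3,0],[0,0,-0.3,0],[0,0,-0.3,0]]'
python3 - <<'E'
from h import *
c=cam("top"); ts=[d for d in vision.outline_of("top","tray")][:1]
for d in ts:
    ys,xs=np.nonzero(d["mask"]);P=np.array([ray(c,(y,x),.03)[:2] for y,x in zip(ys,xs)])
    print(d["conf"],cv2.minAreaRect((P*1000).astype(np.float32)),P.mean(0))
plan([.545,.02,.10],90); plan([.545,.02,.10],115)
E
```

```text
time: 4.93
position: [0.4735, -0.2316, 0.0095]
tool_rot: [0.97, 0.245, -0.003, -0.003]
ft_force: [-0.1, -0.7, 0.7]
grip_width: 0.0522
grip_force: 0.0
time: 5.35
position: [0.4765, -0.2359, 0.0137]
tool_rot: [0.97, 0.244, 0.001, 0.001]
ft_force: [0.1, -0.5, -0.2]
grip_width: 0.0265
grip_force: 0.0
time: 5.68
position: [0.4779, -0.2371, 0.1056]
tool_rot: [0.97, 0.244, 0.003, 0.004]
ft_force: [0.1, -0.3, 0.6]
grip_width: 0.0032
grip_force: 0.0
0.66 ((543.6903076171875, 22.299224853515625), (169.82046508789062, 94.34226989746094), 2.628776788711548) [0.54413779 0.02189117]
shift frac [ 0.6066 -0.64    0.007 ] turn deg 28.2 frac 0.0784 rows>= 6.3 q6 0.41
shift frac [ 0.6066 -0.64    0.007 ] turn deg 3.2 frac 0.0089 rows>= 6.3 q6 0.41
```

```bash
python3 -m handwheel '[[0,0,0,0],[0,0,-0.08,0],[0,0,-0.08,0],[0,0,-0.08,0],[0,0,-0.08,0],[0,0,-0.08,0],[0,0,-0.08,0],[0,0,-0.08,0],[0,0,-0.08,0],[0,0,-0.08,0]]' 60 20
python3 - <<'E'
from h import *
c=cam("wrist"); blobs(c); plan([.4765,-.2330,.011],117.5)
E
```

```text
time: 6.62
position: [0.4755, -0.2352, 0.1255]
tool_rot: [0.97, 0.244, -0.0, -0.0]
ft_force: [0.6, 0.7, -0.2]
grip_width: 0.0511
grip_force: 0.0
[ 28. 339.] 1442 mean [ 0.6397 -0.2348] rect [ 640.1 -235.2] [22. 49.] yaw 154.6 sd [0.022 0.047] hs [ 15. 119. 208.]
[ 99. 283.] 1203 mean [ 0.5626 -0.2206] rect [ 562.1 -220.7] [36. 35.] yaw 9.4 sd [0.031 0.032] hs [ 14. 124. 179.]
[153. 373.] 1125 mean [ 0.5607 -0.3254] rect [ 560.4 -325.3] [45. 26.] yaw 7.6 sd [0.025 0.044] hs [ 14. 122. 172.]
[153. 158.] 1095 mean [ 0.459  -0.1367] rect [ 459. -137.] [36. 37.] yaw 144.0 sd [0.031 0.033] hs [ 14. 122. 192.]
[182. 252.] 935 mean [ 0.4769 -0.2329] rect [ 476.4 -233.2] [47. 22.] yaw 27.1 sd [0.022 0.046] hs [ 14. 125. 147.]
[222. 322.] 609 mean [ 0.4747 -0.3194] rect [ 471.1 -319.1] [38. 25.] yaw 37.3 sd [0.021 0.035] hs [ 14. 125. 124.]
[267. 148.] 681 mean [ 0.3368 -0.1772] rect [ 337.3 -178.4] [69. 23.] yaw 19.2 sd [0.019 0.071] hs [ 18. 151.  73.]
[267. 358.] 668 mean [ 0.4478 -0.3832] rect [ 447.6 -381.9] [68. 22.] yaw 37.4 sd [0.018 0.071] hs [ 18. 152.  73.]
[313. 332.] 5144 mean [ 0.3839 -0.3893] rect [ 380.6 -377.5] [ 26. 396.] yaw 119.0 sd [0.023 0.386] hs [ 18. 157.  74.]
shift frac [ 0.0064 -0.0047  0.3819] turn deg 0.7 frac 0.002 rows>= 2.7 q6 0.41
```

```bash
python3 -m handwheel '[[0.003,0,0.2,0],[0.003,0,0.36,0],[0.003,0,0.385,0],[0.003,0,0.385,0],[0.003,0,0.385,0]]'
python3 -m handwheel '[[0,0,0,0],[0,0,0,0],[0,0,0,0],[0,0,0,0],[0,0,0,0],[0,0,0,0],[0,0,0,0],[0,0,0,0],[0,0,0,0]]' 0 20
python3 -m handwheel '[[0,0,-0.1,0],[0,0,-0.3,0],[0,0,-0.3,0],[0,0,-0.3,0],[0,0,-0.3,0]]'
python3 - <<'E'
from h import *
plan([.500,.022,.10],93)
E
```

```text
time: 7.08
position: [0.4752, -0.2339, 0.0089]
tool_rot: [0.97, 0.244, -0.001, -0.002]
ft_force: [1.0, -0.6, -0.1]
grip_width: 0.0524
grip_force: 0.0
time: 7.83
position: [0.4764, -0.2348, 0.0103]
tool_rot: [0.97, 0.244, -0.0, -0.0]
ft_force: [-0.3, -0.3, 0.6]
grip_width: 0.0032
grip_force: 0.0
time: 8.25
position: [0.477, -0.2352, 0.1013]
tool_rot: [0.97, 0.244, 0.001, 0.001]
ft_force: [-0.5, -0.5, 0.3]
grip_width: 0.0007
grip_force: 0.0
shift frac [ 0.4731 -0.7192  0.003 ] turn deg 25.2 frac 0.0701 rows>= 6.2 q6 0.41
```

```bash
python3 - <<'E'
from h import *
c=cam("wrist"); save("w1.png",c["frame"]); blobs(c); print(proj(c,np.array([.4765,-.233,.0])))
E
```

```text
[ 23. 345.] 1663 mean [ 0.6385 -0.2345] rect [ 639.7 -234.9] [22. 50.] yaw 152.2 sd [0.021 0.046] hs [ 15. 119. 210.]
[100. 284.] 1428 mean [ 0.5625 -0.2205] rect [ 562.3 -220.7] [36. 36.] yaw 178.1 sd [0.031 0.032] hs [ 14. 124. 181.]
[158. 381.] 1328 mean [ 0.5604 -0.3249] rect [ 560.  -324.8] [45. 26.] yaw 7.3 sd [0.026 0.043] hs [ 14. 122. 170.]
[159. 148.] 1302 mean [ 0.4586 -0.1363] rect [ 458.7 -136.5] [36. 38.] yaw 141.3 sd [0.032 0.033] hs [ 14. 122. 188.]
[189. 250.] 1108 mean [ 0.4771 -0.2326] rect [ 476.3 -233.3] [47. 22.] yaw 27.0 sd [0.022 0.047] hs [ 14. 124. 148.]
[222. 326.] 300 mean [ 0.4829 -0.3139] rect [ 484.1 -314.3] [14. 25.] yaw 111.1 sd [0.013 0.024] hs [ 13. 123. 107.]
[266. 237.] 346 mean [ 0.3989 -0.2591] rect [ 399.  -259.7] [61.  7.] yaw 26.9 sd [0.007 0.063] hs [ 17. 145.  75.]
[266. 269.] 327 mean [ 0.4144 -0.2882] rect [ 413.8 -288.4] [60.  8.] yaw 29.7 sd [0.007 0.064] hs [ 17. 149.  77.]
[313. 232.] 5056 mean [ 0.3479 -0.2801] rect [ 343.3 -266.2] [ 24. 358.] yaw 119.0 sd [0.021 0.347] hs [ 18. 156.  76.]
(np.float64(186.5561320256593), np.float64(250.36200835330345))
```

View pics/w1.png

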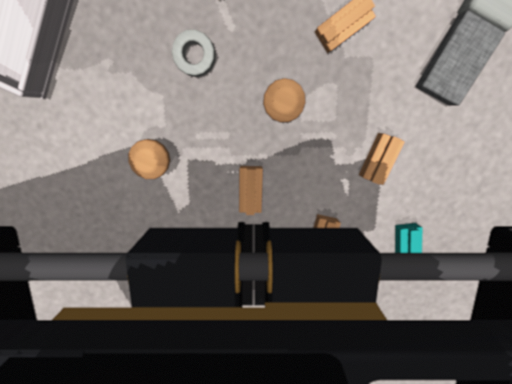

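```bash
python3 -m handwheel '[[0,0,0,0],[0,0,0,0],[0,0,0,0],[0,0,0,0],[0,0,0,0],[0,0,0,0],[0,0,0,0],[0,0,0,0],[0,0,0,0],[0,0,0.2,0],[0,0,0.3,0],[0,0,0.3,0],[0,0,0.3,0]]' 60 20
python3 - <<'E'
from h import *
c=cam("wrist");a=c["frame"]; c=cam("scene"); r,q=map(int,proj(c,np.array([.4765,-.233,.03]))); print(r,q)
b=cv2.resize(c["frame"][r-40:r+40,q-50:q+50],(400,320),interpolation=cv2.INTER_CUBIC)
a=cv2.resize(a,(400,320)); save("w2.png",np.hstack([a,b]))
E
```

```text
time: 9.38
position: [0.4741, -0.2331, 0.0077]
tool_rot: [0.97, 0.244, -0.002, -0.003]
ft_force: [0.4, -0.0, 0.8]
grip_width: 0.0521
grip_force: 0.0
208 151
```

View pics/w2.png

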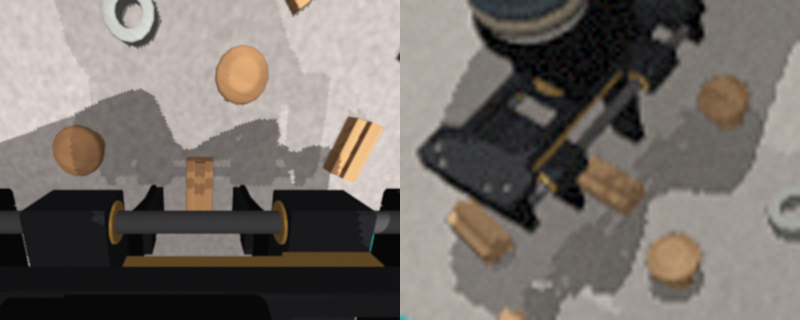

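```bash
python3 - <<'E'
from h import *
c=cam("wrist"); H=c["hand_eye"]; print(c["K"])
M=np.linalg.inv(H)
for p in ([0,0,.008],[0,.03,.008],[0,-.03,.008],[0,.03,-.011],[.03,0,.0]):
    q=c["K"]@(M[:3,:3]@p+M[:3,3]); print(p,"row/col in 400x320:",q[1]/q[2]/1.2,q[0]/q[2]/1.28)
u=np.array([np.cos(np.radians(27.3)),np.sin(np.radians(27.3)),0])
for s in(-.022,0,.022): 
    r=proj(c,np.array([.4765,-.233,.014])+s*u); print(s,r[0]/1.2,r[1]/1.28)
blobs(c)
for n in ("top","scene"):
    print(n);blobs(cam(n),.014)
E
```

```text
[[295.77944534   0.         253.17671029]
 [  0.         295.77944534 193.35158699]
 [  0.           0.           1.        ]]
[0, 0, 0.008] row/col in 400x320: 183.6090804180723 197.3446788254793
[0, 0.03, 0.008] row/col in 400x320: 183.64340912161944 231.2636813201553
[0, -0.03, 0.008] row/col in 400x320: 183.57475349867286 163.42743918532892
[0, 0.03, -0.011] row/col in 400x320: 192.5748066290407 234.54756030098886
[0.03, 0, 0.0] row/col in 400x320: 150.49830192990507 197.33441069832443
-0.022 213.10604867041002 194.36623118799315
0 187.71559659143324 194.70692651949156
0.022 160.74252095966548 195.0688578831125
[  7. 372.] 522 mean [ 0.6194 -0.232 ] rect [ 618.5 -233.8] [10. 23.] yaw 124.9 sd [0.009 0.018] hs [ 15. 118. 162.]
[ 93. 302.] 3465 mean [ 0.5635 -0.2213] rect [ 563.4 -221.5] [37. 37.] yaw 151.5 sd [0.032 0.033] hs [ 14. 122. 197.]
[178. 441.] 3110 mean [ 0.5609 -0.324 ] rect [ 560.3 -323.9] [45. 29.] yaw 7.6 sd [0.029 0.044] hs [ 15. 118. 177.]
[181.  98.] 3061 mean [ 0.4575 -0.1353] rect [ 456.8 -135.3] [40. 39.] yaw 142.4 sd [0.032 0.037] hs [ 14. 126. 130.]
[221. 25
[... 2208 characters left out ...]
40. 213.] 144 mean [ 0.6359 -0.1313] rect [ 635.  -130.8] [21. 53.] yaw 161.4 sd [0.021 0.052] hs [ 16.  98. 176.]
[311.  33.] 1137 mean [ 0.5855 -0.5856] rect [ 562.  -582.1] [ 84. 387.] yaw 172.8 sd [0.074 0.381] hs [ 14. 135. 163.]
[253. 131.] 154 mean [ 0.5653 -0.3281] rect [ 563.6 -328.4] [54. 22.] yaw 7.6 sd [0.022 0.052] hs [ 16.  98. 175.]
[261. 177.] 156 mean [ 0.6452 -0.2362] rect [ 644.  -236.1] [20. 52.] yaw 155.3 sd [0.021 0.05 ] hs [ 16.  98. 177.]
[276. 212.] 184 mean [ 0.7252 -0.1773] rect [ 724.6 -176.3] [25. 50.] yaw 127.7 sd [0.025 0.048] hs [ 14. 175. 188.]
[328. 164.] 336 mean [ 0.7855 -0.3319] rect [ 783.7 -332.1] [100.  19.] yaw 2.5 sd [0.018 0.098] hs [ 16.  99. 176.]
```

```bash
python3 - <<'E'
from h import *
c=cam("wrist");a=c["frame"][200:330,130:380]; c=cam("scene"); r,q=208,151
b=cv2.resize(c["frame"][r-24:r+36,q-25:q+25],(375,450),interpolation=cv2.INTER_CUBIC)
a=cv2.resize(a,(425,221),interpolation=cv2.INTER_CUBIC);A=np.zeros((450,425,3),np.uint8);A[:221]=a; save("w3.png",np.hstack([A,b]))
E
python3 -m handwheel '[[0,0,0,0],[0,0,0,0],[0,0,0.01,0],[0,0,0.01,0],[0,0,0.01,0]]'
```

```text
time: 10.15
position: [0.4762, -0.2346, 0.0071]
tool_rot: [0.97, 0.244, -0.0, -0.0]
ft_force: [-0.2, -0.5, -0.6]
grip_width: 0.0521
grip_force: 0.0
```

View pics/w3.png

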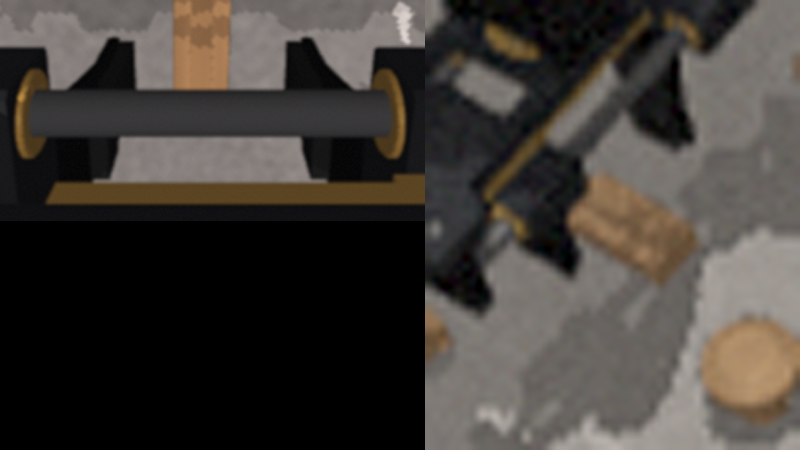

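```bash
python3 -m handwheel '[[0,0,0.01,0],[0,0,0.015,0],[0,0,0.015,0],[0,0,0.015,0]]'; python3 -m handwheel '[[0,0,0.01,0],[0,0,0.015,0],[0,0,0.015,0],[0,0,0.015,0]]'
```

```text
time: 10.48
position: [0.4762, -0.2347, 0.0025]
tool_rot: [0.97, 0.244, -0.0, -0.0]
ft_force: [0.6, 0.1, -0.6]
grip_width: 0.0522
grip_force: 0.0
time: 10.82
position: [0.4763, -0.2347, -0.0019]
tool_rot: [0.97, 0.244, -0.0, -0.0]
ft_force: [-0.5, 0.3, -0.5]
grip_width: 0.0524
grip_force: 0.0
```

```bash
python3 -m handwheel '[[0,0,0.01,0],[0,0,0.015,0],[0,0,0.015,0],[0,0,0.015,0]]'; python3 -m handwheel '[[0,0,0.01,0],[0,0,0.01,0],[0,0,0.01,0]]'
```

```text
time: 11.15
position: [0.4763, -0.2347, -0.0064]
tool_rot: [0.97, 0.244, -0.0, -0.0]
ft_force: [0.2, -0.4, 0.3]
grip_width: 0.0523
grip_force: 0.0
time: 11.4
position: [0.4762, -0.2347, -0.0094]
tool_rot: [0.97, 0.244, -0.0, -0.0]
ft_force: [-0.4, -0.3, -0.1]
grip_width: 0.0519
grip_force: 0.0
```

```bash
python3 -m handwheel '[[0,0,0,0],[0,0,0,0],[0,0,0,0],[0,0,0,0],[0,0,0,0],[0,0,0,0],[0,0,0,0],[0,0,0,0]]' 0 20
```

```text
time: 12.07
position: [0.4763, -0.2348, -0.0092]
tool_rot: [0.97, 0.244, -0.0, -0.0]
ft_force: [-0.0, 0.3, 0.6]
grip_width: 0.021
grip_force: 20.0
```

```bash
python3 -m handwheel '[[0,0,-0.1,0],[0,0,-0.25,0],[0,0,-0.3,0],[0,0,-0.3,0],[0,0,-0.3,0]]'
python3 - <<'E'
from h import *
plan([.494,.020,.08],92.6)
E
```

```text
time: 12.48
position: [0.477, -0.2352, 0.0818]
tool_rot: [0.97, 0.244, 0.001, 0.001]
ft_force: [-1.0, -0.3, -1.4]
grip_width: 0.0211
grip_force: 20.0
shift frac [ 0.4523 -0.7228  0.0045] turn deg 25.6 frac 0.0712 rows>= 6.1 q6 0.41
```

```bash
python3 -m handwheel '[[0.45,-0.72,0,0.071],[0.45,-0.72,0,0.071],[0.45,-0.72,0,0.071],[0.45,-0.72,0,0.071],[0.45,-0.72,0,0.071],[0.45,-0.72,0,0.071],[0.45,-0.72,0,0.071],[0.45,-0.72,0,0.071],[0.45,-0.72,0,0.071]]'
python3 - <<'E'
from h import *
plan([.494,.020,.001],92.6)
E
```

```text
time: 13.23
position: [0.492, 0.0203, 0.0794]
tool_rot: [1.0, 0.025, -0.001, -0.0]
ft_force: [0.1, -0.9, 0.2]
grip_width: 0.0208
grip_force: 20.0
shift frac [0.0073 0.0014 0.2613] turn deg 0.2 frac 0.0006 rows>= 1.9 q6 1.34
```

```bash
python3 -m handwheel '[[0,0,0.12,0],[0,0,0.22,0],[0,0,0.25,0],[0,0,0.262,0],[0,0,0.262,0],[0,0,0.262,0]]'
python3 -m handwheel '[[0,0,0,0],[0,0,0,0],[0,0,0,0],[0,0,0,0]]' 38
python3 -m handwheel '[[0,0,-0.13,0],[0,0,-0.26,0],[0,0,-0.28,0],[0,0,-0.28,0]]'
python3 - <<'E'
from h import *
plan([.6307,-.130,.08],71.3);blobs(cam("wrist"),.019)
E
```

```text
time: 13.73
position: [0.4938, 0.0185, 0.0027]
tool_rot: [1.0, 0.023, 0.0, 0.0]
ft_force: [0.6, 0.6, -0.2]
grip_width: 0.021
grip_force: 20.0
time: 14.07
position: [0.4937, 0.0193, 0.003]
tool_rot: [1.0, 0.023, 0.001, 0.0]
ft_force: [-0.5, -0.1, -0.1]
grip_width: 0.0319
grip_force: 0.0
time: 14.4
position: [0.4955, 0.0191, 0.0888]
tool_rot: [1.0, 0.023, 0.003, 0.001]
ft_force: [0.2, -0.7, -0.3]
grip_width: 0.0328
grip_force: 0.0
shift frac [0.4267 0.5176 0.0332] turn deg 21.4 frac 0.0594 rows>= 4.8 q6 1.34
[ 39. 444.] 2125 mean [ 0.6302 -0.1239] rect [ 630.7 -124. ] [26. 49.] yaw 157.2 sd [0.025 0.047] hs [ 14. 122. 182.]
[196. 253.] 1198 mean [0.4961 0.0183] rect [495.   18.2] [47. 21.] yaw 2.7 sd [0.021 0.046] hs [ 14. 126. 146.]
[234. 428.] 655 mean [ 0.4671 -0.1453] rect [ 468.6 -144.6] [46. 18.] yaw 61.0 sd [0.016 0.04 ] hs [ 14. 122. 165.]
[267. 179.] 540 mean [0.4216 0.0855] rect [422.6  84.5] [14. 58.] yaw 177.5 sd [0.012 0.059] hs [ 18. 150.  73.]
[267. 327.] 544 mean [ 0.4285 -0.0552] rect [429.1 -53.7] [58. 15.] yaw 8.5 sd [0.012 0.06 ] hs [ 18. 150.  74.]
[312. 294.] 5148 mean [ 0.3771 -0.0277] rect [378.9 -18.4] [ 22. 336.] yaw 93.3 sd [0.019 0.33 ] hs [ 18. 156.  74.]
```

```bash
python3 -m handwheel '[[0.427,0.518,0.02,0.06],[0.427,0.518,0.02,0.06],[0.427,0.518,0.02,0.06],[0.427,0.518,0.02,0.06],[0.427,0.518,0.02,0.06],[0.427,0.518,0.02,0.06],[0.427,0.518,0.02,0.06],[0.427,0.518,0.02,0.06]]' 60
python3 - <<'E'
from h import *
blobs(cam("wrist"));plan([.6307,-.130,-.010],71.3)
E
```

```text
time: 15.12
position: [0.626, -0.1289, 0.078]
tool_rot: [0.986, -0.165, -0.003, -0.001]
ft_force: [0.2, -0.3, -0.3]
grip_width: 0.0521
grip_force: 0.0
[ 67. 271.] 1822 mean [ 0.7213 -0.1766] rect [ 721.1 -176.6] [23. 46.] yaw 125.4 sd [0.022 0.045] hs [ 15. 188. 237.]
[141. 366.] 1648 mean [ 0.6416 -0.2334] rect [ 640.8 -232.9] [26. 45.] yaw 155.5 sd [0.025 0.044] hs [ 14. 125. 141.]
[190. 251.] 1305 mean [ 0.6325 -0.1299] rect [ 631.1 -129.5] [21. 48.] yaw 160.6 sd [0.022 0.047] hs [ 14. 125. 141.]
[193. 488.] 1739 mean [ 0.5632 -0.3242] rect [ 561.1 -324.3] [55. 28.] yaw 15.1 sd [0.027 0.05 ] hs [ 15. 121. 173.]
[223. 374.] 408 mean [ 0.5685 -0.2242] rect [ 568.8 -225.5] [35. 11.] yaw 67.1 sd [0.011 0.031] hs [ 13. 123. 108.]
[267. 146.] 680 mean [ 0.594  -0.0126] rect [593.7 -14. ] [18. 58.] yaw 151.6 sd [0.016 0.06 ] hs [ 18. 151.  76.]
[267. 360.] 675 mean [ 0.5291 -0.2021] rect [ 529.8 -200.9] [19. 57.] yaw 170.7 sd [0.016 0.059] hs [ 18. 151.  77.]
[313. 335.] 5152 mean [ 0.4885 -0.1669] rect [ 493.8 -158.5] [333.  22.] yaw 71.8 sd [0.019 0.325] hs [ 18. 156.  78.]
shift frac [1.840e-02 2.000e-04 2.948e-01] turn deg -0.2 frac -0.0006 rows>= 2.1 q6 1.52
```

```bash
python3 -m handwheel '[[0.008,0,0.12,0],[0.008,0,0.25,0],[0.008,0,0.295,0],[0.008,0,0.295,0],[0.008,0,0.295,0]]'
python3 -m handwheel '[[0,0,0,0],[0,0,0,0],[0,0,0,0],[0,0,0,0],[0,0,0,0],[0,0,0,0],[0,0,0,0],[0,0,0,0]]' 0 20
python3 -m handwheel '[[0,0,-0.1,0],[0,0,-0.25,0],[0,0,-0.3,0],[0,0,-0.3,0],[0,0,-0.3,0]]'
python3 - <<'E'
from h import *
plan([.545,.022,.08],92.6)
E
```

```text
time: 15.58
position: [0.6295, -0.1294, -0.0088]
tool_rot: [0.986, -0.164, -0.001, -0.0]
ft_force: [0.8, -0.1, -0.4]
grip_width: 0.0523
grip_force: 0.0
time: 16.25
position: [0.6316, -0.1305, -0.0074]
tool_rot: [0.986, -0.165, 0.001, -0.0]
ft_force: [0.5, 1.1, 5.3]
grip_width: 0.0078
grip_force: 20.8
time: 16.67
position: [0.6312, -0.1312, 0.0828]
tool_rot: [0.986, -0.164, 0.001, 0.0]
ft_force: [-0.8, 0.2, -0.5]
grip_width: 0.0074
grip_force: 20.4
shift frac [-0.4374 -0.3898  0.0081] turn deg -21.5 frac -0.0598 rows>= 4.2 q6 1.52
```

```bash
python3 -m handwheel '[[-0.2,-0.18,0,-0.03],[-0.437,-0.39,0,-0.06],[-0.437,-0.39,0,-0.06],[-0.437,-0.39,0,-0.06],[-0.437,-0.39,0,-0.06],[-0.437,-0.39,0,-0.06],[-0.437,-0.39,0,-0.06],[-0.437,-0.39,0,-0.06]]'
python3 - <<'E'
from h import *
plan([.545,.021,.001],92.6)
E
```

```text
time: 17.33
position: [0.5458, 0.0213, 0.081]
tool_rot: [1.0, 0.023, 0.0, 0.0]
ft_force: [0.0, -0.6, -1.7]
grip_width: 0.0079
grip_force: 20.4
shift frac [-0.0029  0.0007  0.2668] turn deg 0.0 frac 0.0 rows>= 1.9 q6 1.36
```

```bash
python3 -m handwheel '[[0,0,0.12,0],[0,0,0.22,0],[0,0,0.25,0],[0,0,0.265,0],[0,0,0.265,0],[0,0,0.265,0]]'
python3 -m handwheel '[[0,0,0,0],[0,0,0,0],[0,0,0,0],[0,0,0,0]]' 38
python3 -m handwheel '[[0,0,-0.13,0],[0,0,-0.26,0],[0,0,-0.28,0],[0,0,-0.28,0]]'
python3 - <<'E'
from h import *
plan([.6402,-.2345,.08],64.5);blobs(cam("wrist"),.019)
E
```

```text
time: 17.83
position: [0.5458, 0.0218, 0.0028]
tool_rot: [1.0, 0.023, 0.001, 0.0]
ft_force: [0.6, -1.0, -0.7]
grip_width: 0.0077
grip_force: 20.4
time: 18.17
position: [0.5452, 0.0225, 0.003]
tool_rot: [1.0, 0.023, 0.001, 0.0]
ft_force: [-0.3, -0.9, -0.2]
grip_width: 0.0265
grip_force: 0.0
time: 18.5
position: [0.5472, 0.0223, 0.0893]
tool_rot: [1.0, 0.023, 0.004, 0.001]
ft_force: [0.8, -0.1, -0.1]
grip_width: 0.0327
grip_force: 0.0
shift frac [0.2695 0.8695 0.0343] turn deg 28.2 frac 0.0783 rows>= 6.6 q6 1.36
[  9. 495.] 608 mean [ 0.7044 -0.1557] rect [ 702.7 -154.9] [16. 28.] yaw 89.9 sd [0.014 0.023] hs [ 11. 204. 154.]
[212. 254.] 1847 mean [0.5322 0.0204] rect [530.6  20.6] [78. 21.] yaw 3.7 sd [0.021 0.078] hs [ 14. 126. 144.]
[191. 505.] 296 mean [ 0.563  -0.2026] rect [ 559.5 -202.2] [29. 12.] yaw 27.5 sd [0.011 0.023] hs [ 13. 125.  70.]
[267. 180.] 543 mean [0.4732 0.0884] rect [474.2  87.8] [14. 58.] yaw 177.4 sd [0.012 0.059] hs [ 17. 149.  73.]
[267. 326.] 537 mean [ 0.4801 -0.0518] rect [480.7 -50.8] [58. 14.] yaw 8.4 sd [0.012 0.059] hs [ 17. 150.  74.]
[312. 293.] 5162 mean [ 0.4285 -0.0238] rect [430.3 -15.2] [ 22. 337.] yaw 93.3 sd [0.019 0.33 ] hs [ 18. 156.  75.]
```

```bash
python3 -m handwheel '[[0.27,0.87,0.02,0.078],[0.27,0.87,0.02,0.078],[0.27,0.87,0.02,0.078],[0.27,0.87,0.02,0.078],[0.27,0.87,0.02,0.078],[0.27,0.87,0.02,0.078],[0.27,0.87,0.02,0.078],[0.27,0.87,0.02,0.078],[0.27,0.87,0.02,0.078],[0.27,0.87,0.02,0.078]]' 60
python3 - <<'E'
from h import *
blobs(cam("wrist"));plan([.6405,-.2340,-.017],64.5)
E
```

```text
time: 19.38
position: [0.6358, -0.2329, 0.0782]
tool_rot: [0.975, -0.22, -0.002, -0.001]
ft_force: [0.1, 0.9, -0.2]
grip_width: 0.0524
grip_force: 0.0
[ 15. 309.] 835 mean [ 0.746  -0.3314] rect [ 747.5 -331.8] [28. 18.] yaw 21.5 sd [0.017 0.025] hs [ 15. 118. 205.]
[136. 148.] 1712 mean [ 0.7205 -0.1778] rect [ 719.7 -176.9] [25. 49.] yaw 123.4 sd [0.024 0.047] hs [ 12. 195. 216.]
[190. 253.] 1326 mean [ 0.6414 -0.2356] rect [ 640.3 -235. ] [22. 48.] yaw 154.5 sd [0.022 0.047] hs [ 14. 124. 138.]
[215. 377.] 788 mean [ 0.5733 -0.3261] rect [ 570.2 -325.7] [36. 23.] yaw 28.4 sd [0.021 0.032] hs [ 14. 122. 156.]
[267. 146.] 677 mean [ 0.6169 -0.1133] rect [ 616.8 -114.7] [19. 58.] yaw 145.5 sd [0.016 0.06 ] hs [ 18. 151.  77.]
[267. 360.] 681 mean [ 0.5311 -0.2949] rect [ 531.8 -293.6] [19. 57.] yaw 164.1 sd [0.016 0.06 ] hs [ 18. 151.  77.]
[287. 275.] 511 mean [ 0.5463 -0.2141] rect [ 545.  -213.4] [36. 17.] yaw 64.6 sd [0.017 0.032] hs [ 14. 124. 134.]
[313. 335.] 5171 mean [ 0.4949 -0.255 ] rect [ 501.  -247.4] [333.  22.] yaw 65.3 sd [0.019 0.325] hs [ 18. 155.  79.]
shift frac [ 0.0173 -0.0012  0.3189] turn deg 0.1 frac 0.0004 rows>= 2.3 q6 1.5
```

```bash
python3 -m handwheel '[[0.008,0,0.12,0],[0.008,0,0.26,0],[0.008,0,0.318,0],[0.008,0,0.318,0],[0.008,0,0.318,0]]'
python3 -m handwheel '[[0,0,0,0],[0,0,0,0],[0,0,0,0],[0,0,0,0],[0,0,0,0],[0,0,0,0],[0,0,0,0],[0,0,0,0]]' 0 20
python3 -m handwheel '[[0,0,-0.1,0],[0,0,-0.25,0],[0,0,-0.32,0],[0,0,-0.32,0],[0,0,-0.32,0]]'
python3 - <<'E'
from h import *
plan([.597,.024,.08],92.6)
E
```

```text
time: 19.85
position: [0.6387, -0.233, -0.0165]
tool_rot: [0.976, -0.219, -0.002, -0.001]
ft_force: [1.0, -1.0, -0.5]
grip_width: 0.0525
grip_force: 0.0
time: 20.52
position: [0.64, -0.2355, -0.0147]
tool_rot: [0.975, -0.22, 0.0, -0.0]
ft_force: [-1.0, 0.8, 3.0]
grip_width: 0.0217
grip_force: 20.0
time: 20.93
position: [0.641, -0.2363, 0.0828]
tool_rot: [0.975, -0.22, 0.002, 0.001]
ft_force: [-0.6, -0.2, -1.6]
grip_width: 0.0215
grip_force: 20.0
shift frac [-0.505  -0.7205  0.007 ] turn deg -28.0 frac -0.0778 rows>= 6.3 q6 1.5
```

```bash
python3 -m handwheel '[[-0.505,-0.72,0,-0.078],[-0.505,-0.72,0,-0.078],[-0.505,-0.72,0,-0.078],[-0.505,-0.72,0,-0.078],[-0.505,-0.72,0,-0.078],[-0.505,-0.72,0,-0.078],[-0.505,-0.72,0,-0.078],[-0.505,-0.72,0,-0.078],[-0.505,-0.72,0,-0.078],[-0.505,-0.72,0,-0.078]]'
python3 - <<'E'
from h import *
plan([.597,.024,-.006],92.6)
E
```

```text
time: 21.77
position: [0.5958, 0.0235, 0.0799]
tool_rot: [1.0, 0.023, -0.0, 0.0]
ft_force: [0.3, -0.2, 0.5]
grip_width: 0.022
grip_force: 20.0
shift frac [ 0.0042 -0.0016  0.2865] turn deg 0.0 frac 0.0001 rows>= 2.1 q6 1.38
```

```bash
python3 -m handwheel '[[0,0,0.12,0],[0,0,0.22,0],[0,0,0.27,0],[0,0,0.284,0],[0,0,0.284,0],[0,0,0.284,0]]'
python3 -m handwheel '[[0,0,0,0],[0,0,0,0],[0,0,0,0],[0,0,0,0]]' 38
python3 -m handwheel '[[0,0,-0.13,0],[0,0,-0.26,0],[0,0,-0.4,0],[0,0,-0.48,0],[0,0,-0.48,0]]'
python3 - <<'E'
from h import *
c=cam("top");f=c["frame"]
blobs(c,.019)
for l,z in(("unit",.014),("handle_bar",.09),("pointer",.037),("mark",.04)):
    for d in vision.outline_of("top",l)[:3]:
        ys,xs=np.nonzero(d["mask"]);P=np.array([ray(c,(y,x),z)[:2] for y,x in zip(ys,xs)])
        print(l,round(d["conf"],2),np.round(d["point"]),len(ys),P.mean(0).round(4),cv2.minAreaRect((P*1000).astype(np.float32)))
save("clamp.png",cv2.resize(f[150:275,145:300],None,fx=4.8,fy=4.8,interpolation=cv2.INTER_CUBIC))
E
```

```text
time: 22.27
position: [0.5966, 0.0232, -0.0042]
tool_rot: [1.0, 0.022, 0.001, 0.0]
ft_force: [0.6, -0.4, -1.0]
grip_width: 0.0214
grip_force: 20.0
time: 22.6
position: [0.5964, 0.0246, -0.0034]
tool_rot: [1.0, 0.023, 0.001, 0.0]
ft_force: [-0.4, -0.1, -0.0]
grip_width: 0.0323
grip_force: 0.0
time: 23.02
position: [0.6003, 0.0243, 0.1464]
tool_rot: [1.0, 0.024, 0.007, 0.001]
ft_force: [1.3, 0.2, -0.0]
grip_width: 0.0332
grip_force: 0.0
[120. 396.] 236 mean [ 0.7806 -0.3297] rect [ 780.2 -329.6] [94. 19.] yaw 2.3 sd [0.019 0.093] hs [ 14. 106. 124.]
[201. 493.] 962 mean [ 0.5552 -0.5792] rect [ 563.9 -578.3] [ 81. 399.] yaw 174.6 sd [0.073 0.386] hs [ 12. 134. 109.]
[144. 340.] 146 mean [ 0.7194 -0.1756] rect [ 719.7 -176.1] [23. 48.] yaw 124.6 sd [0.023 0.047] hs [ 13. 161. 140.]
[174. 167.] 103 mean [0.6492 0.2966] rect [649.3 296.1] [15. 51.] yaw 103.0 sd [0.015 0.05 ] hs [ 14. 105. 133.]
[201. 398.] 136 mean [ 0.5605 -0.3256] rect [ 560.1 -325.5] [43. 23.] yaw 8.6 sd [0.023 0.043] hs [ 14. 105. 129.]
[202. 360.] 130 mean [ 0.5611 -0.2224] rect [ 560.2 -222.7] [32. 32.] yaw 77.3 sd 
[... 222 characters left out ...]
0.019 0.04 ] hs [14. 82. 93.]
[236. 398.] 137 mean [ 0.4656 -0.3205] rect [ 465.2 -320.1] [44. 22.] yaw 18.2 sd [0.022 0.044] hs [ 15. 106. 130.]
[240. 331.] 133 mean [ 0.4611 -0.1411] rect [ 460.5 -141.3] [32. 32.] yaw 103.1 sd [0.03  0.031] hs [ 14. 107. 121.]
unit 0.55 [210. 184.] 5268 [0.5469 0.2523] ((565.358642578125, 256.3851318359375), (336.65447998046875, 131.5547332763672), 14.321728706359863)
handle_bar 0.67 [228. 185.] 159 [0.5099 0.2349] ((510.0636901855469, 236.6609649658203), (15.906264305114746, 69.09678649902344), 12.549994468688965)
pointer 0.97 [204. 178.] 1449 [0.5655 0.258 ] ((564.9201049804688, 259.4041748046875), (159.3876953125, 84.33374786376953), 18.917911529541016)
```

View pics/clamp.png

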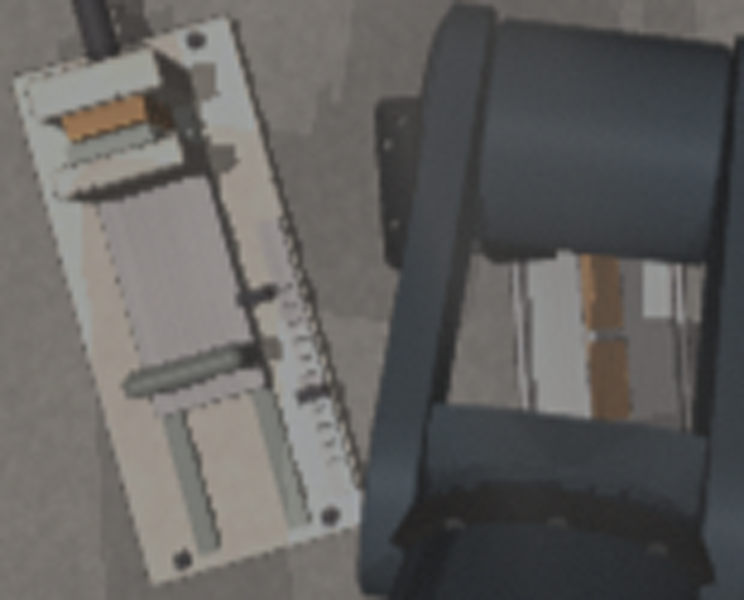

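```bash
python3 - <<'E'
from h import *
c=cam("top")
g=lambda x,y,z: ray(c,(150+y/4.8-.5,145+x/4.8-.5),z)[:2]
TL,TR,BL,BR=[g(*p,.014) for p in((15,80),(235,15),(155,582),(360,515))]
for n,v in(("L",TL-BL),("R",TR-BR),("T",TL-TR),("B",BL-BR)): print(n,np.linalg.norm(v).round(4),np.degrees(np.arctan2(v[1],v[0])).round(1))
ctr=(TL+TR+BL+BR)/4; print("ctr",ctr)
a,b=g(130,382,.09),g(247,350,.09); print("bar",a,b,(a+b)/2,np.linalg.norm(a-b))
yaw=np.degrees(np.arctan2(*( (TL-BL)+(TR-BR))[::-1])); u=np.array([np.cos(np.radians(yaw)),np.sin(np.radians(yaw))]); print("yaw",yaw,"handle pred",ctr+u*(.05-.09))
p,m=g(262,295,.037),g(313,392,.04); print("ptr",p,"mark",m,"pull",(p-m)@u)
h=ctr-u*.04; plan([h[0],h[1],.2],yaw)
E
```

```text
L 0.2946 14.9
R 0.2916 13.0
T 0.1304 105.0
B 0.1208 106.6
ctr [0.54750816 0.25239017]
bar [0.50321822 0.27044135] [0.51844112 0.20851835] [0.51082967 0.23947985] 0.06376671760949831
yaw 13.953653684049554 handle pred [0.50868852 0.24274469]
ptr [0.54712606 0.2084716 ] mark [0.49314181 0.18082143] pull 0.05905870637317041
shift frac [-0.2519 -0.7388 -0.206 ] turn deg 78.7 frac 0.2186 rows>= 11.0 q6 1.38
```

```bash
python3 -m handwheel '[[0,0,-0.2,-0.281],[0,0,-0.2,-0.281],[-0.25,-0.73,-0.2,-0.281],[-0.25,-0.73,-0.2,-0.281],[-0.25,-0.73,-0.2,-0.281],[-0.25,-0.73,-0.2,-0.281],[-0.25,-0.73,-0.2,-0.281],[-0.25,-0.73,-0.2,-0.281],[-0.25,-0.73,-0.2,-0.281],[-0.25,-0.73,-0.2,-0.281],[-0.25,-0.73,-0.2,-0.281],[-0.25,-0.73,-0.2,-0.281],[-0.25,-0.73,-0.2,-0.281],[-0.25,-0.73,-0.2,-0.281],[-0.25,-0.73,-0.2,-0.281],[-0.25,-0.73,-0.2,-0.281],[-0.25,-0.73,-0.2,-0.281]]' 60
python3 - <<'E'
from h import *
c=cam("wrist");save("wc.png",c["frame"]); np.save("wc.npy",np.array([c["K"],c["cam_to_world"][:3,:3]])); np.save("wt.npy",c["cam_to_world"]); print(robot.get_obs()["q"].round(2)); plan([.5095,.241,.2],14)
E
```

```text
time: 24.73
position: [0.5102, 0.2398, 0.1987]
tool_rot: [0.618, 0.786, -0.001, -0.001]
ft_force: [-0.6, 0.9, -0.7]
grip_width: 0.0521
grip_force: 0.0
[0.24 0.45 1.59 0.   1.11 0.  ]
shift frac [ 0.0044 -0.0017 -0.0038] turn deg -0.3 frac -0.0008 rows>= 0.0 q6 0.0
```

View pics/wc.png

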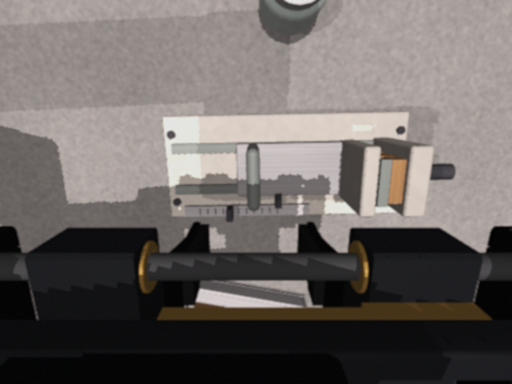

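```bash
python3 - <<'E'
from h import *
T=np.load("wt.npy");K=np.load("wc.npy")[0];c={"K":K,"cam_to_world":T}
f=cv2.imread("pics/wc.png",0)
# refine dark columns of pointer & mark
for n,(r0,r1,c0,c1) in(("ptr",(194,206,268,290)),("mark",(206,220,220,242))):
    s=f[r0:r1,c0:c1]; ys,xs=np.nonzero(s<45); print(n,len(xs),ys.mean()+r0,xs.mean()+c0,ys.min()+r0,ys.max()+r0,xs.min()+c0,xs.max()+c0)
u=np.array([np.cos(np.radians(14)),np.sin(np.radians(14))])
p=ray(c,(200,278),.037)[:2];m=ray(c,(213,230),.04)[:2]
a=ray(c,(148,253),.09)[:2];b=ray(c,(207,253),.09)[:2]
print("ptr",p,"mark",m,"pull",(p-m)@u,"bar",a,b,(a+b)/2,np.linalg.norm(a-b),np.degrees(np.arctan2(*(a-b)[::-1]))-90)
cs=[ray(c,q,.014)[:2] for q in((117,165),(213,169),(113,407),(215,425))]
for i,j in((0,2),(1,3)):
    v=cs[j]-cs[i];print(np.linalg.norm(v),np.degrees(np.arctan2(v[1],v[0])))
E
```

```text
ptr 47 199.46808510638297 277.72340425531917 194 205 276 280
mark 56 211.80357142857142 230.07142857142858 206 219 227 232
ptr [0.54653283 0.21620374] mark [0.49328271 0.18699169] pull 0.058735390214649436 bar [0.50057723 0.27641966] [0.51505037 0.21709574] [0.5078138 0.2467577] 0.06106389595048637 13.710508936545295
0.29137472697182587 14.636762191599882
0.33750182706810883 13.281414253353542
```

```bash
python3 -m handwheel '[[0.011,-0.001,0.12,0],[0.011,-0.001,0.25,0],[0.011,-0.001,0.38,0],[0.011,-0.001,0.41,0],[0.011,-0.001,0.41,0],[0.011,-0.001,0.41,0],[0.011,-0.001,0.41,0]]'
python3 - <<'E'
from h import *
c=cam("wrist");a=c["frame"]; c=cam("scene"); r,q=map(int,proj(c,np.array([.51,.243,.09]))); print(r,q)
b=cv2.resize(c["frame"][r-50:r+50,q-50:q+50],(400,400),interpolation=cv2.INTER_CUBIC)
A=np.zeros((400,400,3),np.uint8);A[:300]=cv2.resize(a,(400,300)); save("h1.png",np.hstack([A,b])); plan([.509,.243,.05],14)
E
```

```text
time: 25.37
position: [0.5114, 0.2436, 0.0786]
tool_rot: [0.617, 0.787, 0.002, 0.001]
ft_force: [-0.3, -0.5, 0.1]
grip_width: 0.0523
grip_force: 0.0
133 308
shift frac [ 0.0001 -0.0088  0.0964] turn deg -0.2 frac -0.0005 rows>= 0.7 q6 0.01
```

View pics/h1.png

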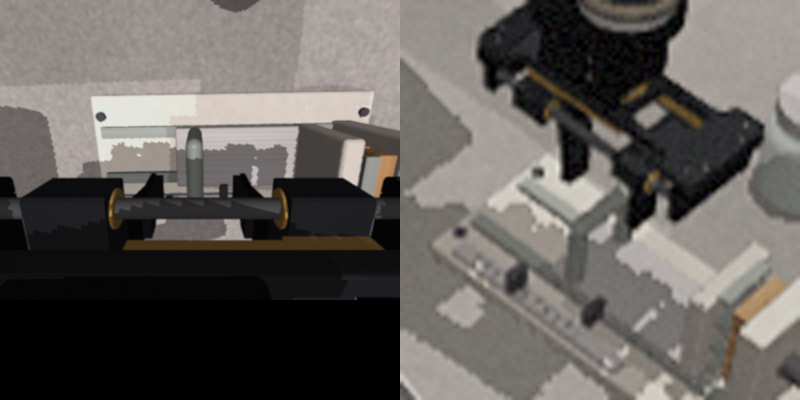

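```bash
python3 - <<'E'
from h import *
c=cam("wrist"); a=ray(c,(164,249),.088)[:2]; u=np.array([-np.sin(np.radians(14)),np.cos(np.radians(14))]); print(a, a-u*.026)
E
python3 -m handwheel '[[0,-0.006,0.03,0],[0,-0.006,0.06,0],[0,-0.006,0.085,0],[0,-0.006,0.095,0],[0,-0.006,0.095,0]]'
```

```text
[0.49856735 0.28394402] [0.50485732 0.25871633]
time: 25.93
position: [0.5067, 0.2424, 0.0466]
tool_rot: [0.617, 0.787, -0.001, -0.001]
ft_force: [-0.5, -0.1, -0.7]
grip_width: 0.0523
grip_force: 0.0
```

```bash
python3 -m handwheel '[[0.015,0,0,0],[0.015,0,0,0],[0.015,0,0,0],[0.015,0,0,0],[0.015,0,0,0],[0.015,0,0,0],[0.015,0,0,0],[0.015,0,0,0],[0.015,0,0,0],[0.015,0,0,0]]' 0 30
python3 - <<'E'
from h import *
def show():
    for n in ("top","scene"):
        c=cam(n)
        for l in ("pointer","mark"):
            print(n,l,[(round(d["conf"],2),np.round(d["point"],1)) for d in vision.look_for(n,l)][:2])
show(); print(robot.get_obs()["ft_force"])
E
```

```text
time: 26.77
position: [0.5079, 0.2473, 0.0483]
tool_rot: [0.617, 0.787, 0.001, 0.001]
ft_force: [1.9, 0.8, -1.5]
grip_width: 0.0133
grip_force: 30.0
top pointer [(0.88, array([192.8, 181.2]))]
top mark []
scene pointer [(0.91, array([156.3, 324.5]))]
scene mark []
[ 4.21798654  1.91108236 -1.06181716]
```

```bash
python3 -m handwheel '[[0,-0.02,0,0],[0,-0.05,0,0],[0,-0.08,0,0],[0,-0.11,0,0],[0,-0.14,0,0],[0,-0.165,0,0],[0,-0.18,0,0],[0,-0.19,0,0],[0,-0.193,0,0],[0,-0.193,0,0],[0,-0.193,0,0],[0,-0.193,0,0]]'
python3 - <<'E'
from h import *
W=[]
for n,z in (("scene",.037),("top",.037)):
    c=cam(n); m=ray(c,(0,0),.03)
    r,q=map(int,proj(c,np.array([.493,.19,.037]))); print(n,r,q)
    W.append(cv2.resize(c["frame"][r-20:r+20,q-20:q+20],(400,400),interpolation=cv2.INTER_CUBIC))
save("end.png",np.hstack(W)); o=robot.get_obs(); print(o["ft_force"],o["grip_force"])
E
```

```text
time: 28.07
position: [0.4543, 0.2331, 0.0483]
tool_rot: [0.617, 0.787, 0.002, 0.003]
ft_force: [8.0, -1.1, -5.3]
grip_width: 0.0131
grip_force: 30.0
scene 149 288
top 231 206
[ 9.04944494 -0.83928172 -5.94537857] 29.989377558231354
```

View pics/end.png

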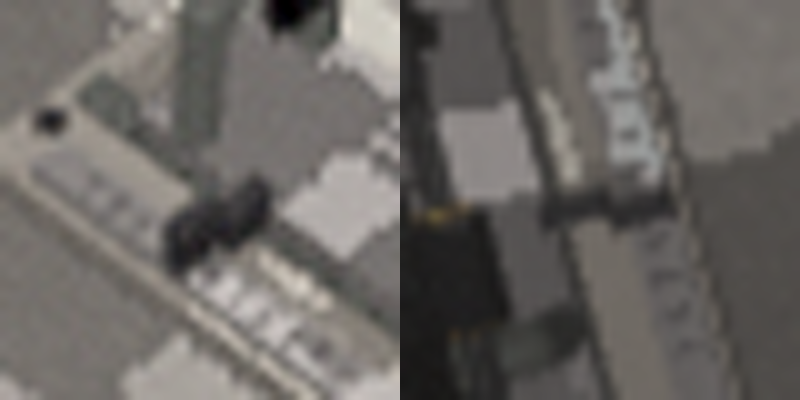

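```bash
python3 -m handwheel '[[0,-0.006,0,0],[0,-0.011,0,0],[0,-0.011,0,0],[0,-0.011,0,0],[0,-0.011,0,0]]'
python3 - <<'E'
from h import *
c=cam("top");f=c["frame"].astype(float).mean(2); u=np.array([np.cos(np.radians(14)),np.sin(np.radians(14))]);r,q=231,206
big=cv2.resize(c["frame"][r-20:r+20,q-20:q+20],(400,400),interpolation=cv2.INTER_CUBIC)
g=cv2.cvtColor(big,cv2.COLOR_RGB2GRAY)
def band(c0,c1):
    s=g[170:250,c0:c1].mean(1); w=np.clip(np.median(s)-8-s,0,None); return (w*np.arange(170,250)).sum()/w.sum()
for c0,c1 in((145,165),(160,185),(225,245),(240,262)):
    rr=band(c0,c1); cc=(c0+c1)/2; p=ray(c,(r-20+rr/10-.5,q-20+cc/10-.5),.037)[:2]; print((c0,c1),rr.round(1),"x along clamp",(p@u).round(4))
m=vision.camera("wrist")["frame"]; save("end2.png",np.hstack([big,cv2.resize(m,(400,400))])); 
E
```

```text
time: 28.58
position: [0.4514, 0.2323, 0.0483]
tool_rot: [0.617, 0.787, 0.003, 0.003]
ft_force: [9.7, -1.0, -7.2]
grip_width: 0.0132
grip_force: 30.0
(145, 165) 225.9 x along clamp 0.5234
(160, 185) 220.6 x along clamp 0.5235
(225, 245) 210.6 x along clamp 0.5217
(240, 262) 208.6 x along clamp 0.5211
```

View pics/end2.png

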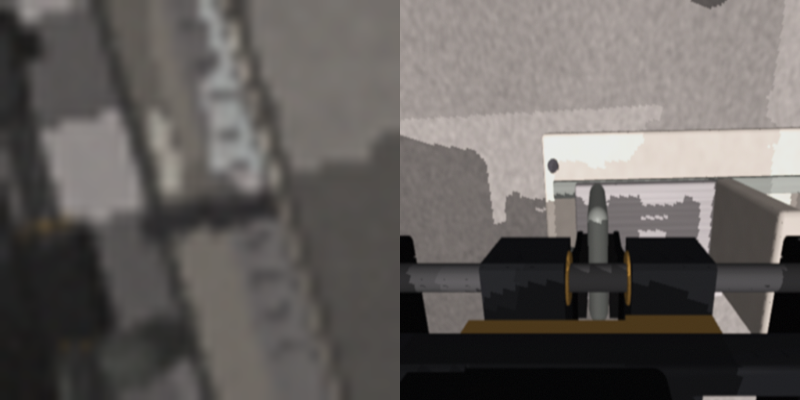

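The pointer at (170,218) and the mark at (245,208) now lie in one line across the clamp, about 1–2 mm apart. I'll check the three pads in the tray, then hand in.

```bash
python3 - <<'E'
from h import *
blobs(cam("top"),.019); o=robot.get_obs(); print(o["grip_force"],o["joint_velocities"].round(3))
E
```

```text
[120. 396.] 234 mean [ 0.7807 -0.3298] rect [ 780.2 -329.7] [94. 19.] yaw 2.4 sd [0.018 0.093] hs [ 14. 107. 121.]
[201. 493.] 959 mean [ 0.5553 -0.5792] rect [ 563.9 -578.3] [ 81. 399.] yaw 174.5 sd [0.073 0.386] hs [ 12. 135. 106.]
[144. 340.] 147 mean [ 0.7193 -0.1755] rect [ 719.7 -176.1] [23. 48.] yaw 125.4 sd [0.023 0.047] hs [ 13. 160. 137.]
[175. 168.] 149 mean [0.6466 0.2928] rect [646.4 291.7] [23. 58.] yaw 96.5 sd [0.021 0.053] hs [ 14.  99. 110.]
[191. 269.] 107 mean [0.5962 0.022 ] rect [596.2  22.6] [19. 38.] yaw 3.4 sd [0.019 0.04 ] hs [ 14.  85. 136.]
[201. 398.] 137 mean [ 0.5604 -0.3256] rect [ 560.1 -325.5] [43. 23.] yaw 8.0 sd [0.023 0.043] hs [ 14. 105. 125.]
[202. 360.] 130 mean [ 0.5611 -0.2224] rect [ 560.2 -222.7] [32. 32.] yaw 77.3 sd [0.029 0.031] hs [ 14. 106. 120.]
[210. 270.] 106 mean [0.5449 0.0204] rect [544.9  21.3] [19. 38.] yaw 2.2 sd [0.019 0.04 ] hs [ 14.  86. 137.]
[229. 271.] 110 mean [0.4941 0.0173] rect [495.1  17.2] [19. 40.] yaw 3.9 sd [0.019 0.041] hs [ 14.  89. 136.]
[236. 398.] 139 mean [ 0.4656 -0.3203] rect [ 465.2 -320.1] [44. 22.] yaw 18.1 sd [0.022 0.044] hs [ 15. 105. 126.]
[240. 331.] 132 mean [ 0.4612 -0.1412] rect [ 460.5 -141.3] [32. 32.] yaw 85.3 sd [0.03 0.03] hs [ 14. 105. 119.]
29.989158511161804 [ 0.002  0.    -0.002 -0.    -0.002 -0.002]
```

```bash
python3 -c "
from rig import job
print(job.hand_in())"
```

```text
the job is handed in; nothing more can be done
None
```

I've handed the job in: three pads lie in the tray, the other two pads are where they were, and the gripper is holding the slide's handle at about 30 N with the pointer about 1–2 mm from the mark; no verdict came back.

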